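Put the pigment jar mill in slow gear and start its rollers

TASK

Put the jar mill in slow gear and set it turning: pull the sprung selector knob up out of neutral, turn it to the single yellow dot and let it drop fully home in its notch, pulling only as far as its stop and never forcing the knob against the stop or the notched collar. Only once the gear is in, throw the red-tipped clutch lever fully over, and leave the paint jar, glue bottle and brush around the mill where they are.

Things in the scene. Friction and masses are not known exactly. Their poses are not given: they have to be found in the camera images.
- mill: bench jar mill, fixed: dark blue gearbox 180 x 260 mm with a bright top plate 130 mm above the bench, rollers with a white jar (top 185 mm above the bench) on its +y side, motor on its +x side. Origin: on the bench under the middle of the gearbox; its x points from its front to the motor (away from the robot), its y along the rollers.
- selector: fixed centre of the gear selector: origin on the knob's upright axis at the level of the gearbox top plate, axes as the mill's. Around it a steel collar, 30 mm in radius, 14 to 24 mm tall, with three notches, and painted marks 46 mm from the axis: a black bar towards the mill's -x (neutral), one yellow dot (slow), two red dots (fast).
- slow_dot (a point): the single yellow dot, 15 mm across, on the top plate, 60 degrees counter-clockwise (seen from above) from the neutral bar; the two red dots lie 60 degrees clockwise. The marks are hand painted: the slow and fast notches lie up to 12 degrees either side of them.
- knob_grip (a point): middle of the black bar knob, on its axis: bar 58 mm long (along the point's x), 16 mm wide (y), 32 mm tall, its underside 36 mm above the top plate when home. -x is its pointer end, with a white line on top. A 6 mm square brass key on the shaft, below the bar's pointer end, sits in the collar's notch.
- knob_lift (a joint): how far the knob is pulled up, m: 0 = home. Spring pulls it down: 4 N at 0, +0.15 N per mm. The key leaves the notch after 5 to 15 mm (collar heights differ from mill to mill); a hard stop follows 2 mm further. Load neither stop nor collar above 15 N. Between notches the key rides on the collar, holding the knob up; over a notch, if let go or held loosely, it drops by itself.
- knob_turn (a joint): turn of the knob about its upright axis, rad, counter-clockwise from above: 0 = pointer at the neutral bar, +1.05 slow (yellow dot), -1.05 fast; end stops at +-1.4. The neutral notch is wide (knob has about +-0.28 rad of play), the slow and fast ones narrow (+-0.07 rad).
- clutch (a joint): clutch lever, rad: 0 = leaning to the mill's -x (off), 1.0 = leaning to its +x (on, end stop); stiff, it stays where it is left (about 1 N at the tip).
- clutch_tip (a point): centre of the red ball, 26 mm across, at the lever's tip, 62 mm from its pivot. The pivot lies 22 mm above the top plate, at x 0, y 75 mm in the mill's frame, and turns about the mill's y; its block is 70 mm (x) by 50 mm (y), 25 mm tall.
- paint_jar: amber glass jar with white lid, 60 mm across, 85 mm tall, standing beside the mill; origin at its foot. Leave alone.
- glue_bottle: white bottle with red cap, 54 mm across, 150 mm tall, standing beside the mill; origin at its foot. Leave alone.
- brush: paint brush with orange handle, 200 mm long along its x, lying in front of the mill; origin under its middle. Leave alone.

How it is judged:
On the way, in this order (a step that is already met when the one before it is completed fails the run):
1. the selector is in slow gear: dropped home in the yellow-dot notch (value of joint knob_lift below 0.002 m and value of joint knob_turn between 0.75 and 1.34 rad), for 0.2 s.
2. the clutch lever is thrown (value of joint clutch above 0.85 rad), for 0.2 s.
At the end, for the whole second after the job is handed in: The selector knob is home in the slow notch (lift under 2 mm, turn 0.75 to 1.34 rad), the clutch lever is over (above 0.85 rad), the paint jar and glue bottle are within 20 mm of where they stood and the brush within 30 mm (all of step 1 and value of joint clutch above 0.85 rad and distance of each of paint_jar, glue_bottle from where it was at the start of the episode below 0.02 m and distance of brush from where it was at the start of the episode below 0.03 m); the robot touches nothing.
It fails at once if the knob is forced against its collar or its stop (more than 15 N) (contact force between mill and selector above 15 N).
It fails at once if the clutch is thrown while the selector is not home in the slow notch (value of joint clutch above 0.4 rad and not (value of joint knob_lift below 0.003 m and value of joint knob_turn above 0.75 rad)).
It also fails if it takes over 72 s, if anything falls off the work surface, if the arm or the gripper's body presses on something with over 40 N, if the wrist force passes 120 N, or if a joint passes its speed limit or range.

ROBOT

A 7-joint arm with a two-finger parallel gripper is mounted at the origin on the work surface. World frame = base frame: x ahead of the robot, y to its left, z up, the work surface at z = 0. Lengths are in m, angles in rad, forces in N, time in s.
With the tool pointing down it reaches from about 0.35 to 0.9 m from the base axis. Payload 7.2 kg.
Tool frame: the origin (TCP) lies on the centre line of the jaws, within the pads' length; the fingertips stand 8 mm ahead of it and the grasp point (between the pads) lies 11 mm behind it; z points along the fingers, x is the direction in which the jaws open and shut, and the axes are right-handed (so a half turn about z gives the same grasp; the last joint's range is limited). The gripper opens to 88 mm and grips with 3 to 60 N. Pads are 20 mm wide; open, the fingers measure 115 mm over their backs; the gripper's body (75 mm by 178 mm) begins 61 mm behind the grasp point.
Start: joints at [1.119, 0.411, -0.013, 1.596, 0.006, 1.134, -0.082], TCP at [0.234, -0.58, 0.205] pointing down, gripper open.
Joint ranges: [-2.95, 2.95], [-0.29, 1.99], [-1.47, 1.44], [0.14, 2.54], [-1.03, 4.17], [0.13, 1.85], [-2.86, 2.86]. Speed limits (rad/s): [2.39, 2.39, 3.01, 3.01, 3.14, 3.14, 3.14].

INTERFACE

Orientations are given as a unit quaternion [w, x, y, z].
In Python, from station import robot gives the robot as it stands. The module is installed in compiled form; this text tells all that it offers. Calls block until the motion is done:
- robot.move_ptp(position, orientation): joint-space move of the TCP to a pose.
- robot.move_linear(position, rate=0.15, rotation=None, stop_force=None): straight line of the TCP; rotation=None keeps the orientation; rate is the mean speed in m/s. With stop_force (N) it stops when the force on the tool has changed by that much, and returns True; else False.
- robot.move_joints(angles): joint-space move.
- robot.grip(opening, squeeze=None): finger opening in m; squeeze is the grip in N (None keeps the last); returns when the fingers have stopped.
- robot.hold(seconds).
- robot.solve_ik(position, orientation): joint angles nearest the present ones, or None.
- robot.camera(name): name is "scene" or "top" or "wrist"; returns (picture, depth): 384x512x3 uint8, blue, green, red; 384x512 float32, m along the optical axis (not along the pixel's ray), 0 where there is no reading.
- robot.camera_model(name): a dict with "camera_matrix" (3x3 intrinsics, pixels), "R" (3x3) and "t" (3): a world point X has camera coordinates R X + t. Camera axes: x right, y down, z forward; pixel columns grow to the right and rows downward; lengths in m; the calibration is good to about 2 mm. A picture is of the moment at which its call begins: read the wrist's pose just before it. camera_model takes no time and is no camera call; for the wrist camera it gives the pose at the moment of the call.
A pose or a line that the arm cannot do raises robot.MotionError and nothing moves.
- robot.sign_off(): hands the job in, once; it reports no verdict.
Readings, each from a call of its own:
- robot.read_time(): time.
- robot.read_joint_positions(): joint angles.
- robot.read_joint_vel(): joint speeds.
- robot.read_joint_torque(): joint torques, N m.
- robot.read_eef_pos(): TCP position.
- robot.read_tool_rot(): TCP orientation.
- robot.read_contact_force(): force on the tool from outside, world axes, zero at the start.
- robot.read_moment(): the same for the moment, N m.
- robot.read_gripper_width(): finger opening in m.
Only numpy, scipy, OpenCV 4.12 (cv2) and the standard library are available. Lean on these libraries where they do the work, as an engineer would, in place of code of your own. Each camera call takes 0.05 s, during which the arm holds its last target. There are 200 camera calls.

## Working session

There is one attempt and no reset: what is moved stays moved. The work goes in short steps, each a Python script; the robot and the scene stay as the last script left them, time stands still between calls to the robot, and variables do not carry over. Pictures are saved under pics/ and viewed, about 8 in all and at most 12, crops included, and the job is handed in when it is done.

```bash
mkdir -p pics; ls
python3 - <<'E'
from station import robot
import cv2,numpy as np
for n in("scene","top"):
    p,d=robot.camera(n); cv2.imwrite(f"pics/{n}0.png",p); np.savez(f"pics/{n}0.npz",p=p,d=d,**robot.camera_model(n))
    m=robot.camera_model(n);print(n,m["camera_matrix"].round(1).tolist(),m["R"].round(3).tolist(),m["t"].round(3))
print(robot.read_time(),robot.read_tool_rot(),robot.read_contact_force())
E
```

```text
pics
scene [[393.5, 0.0, 256.3], [0.0, 393.5, 194.9], [0.0, 0.0, 1.0]] [[0.168, 0.986, -0.007], [0.864, -0.151, -0.481], [-0.475, 0.075, -0.877]] [-0.014 -0.433  1.172]
top [[456.0, 0.0, 248.7], [0.0, 456.0, 194.5], [0.0, 0.0, 1.0]] [[-0.009, -1.0, -0.005], [-0.987, 0.009, -0.163], [0.163, 0.003, -0.987]] [-0.095  0.574  0.834]
0.1 [-3.55900974e-04  8.29001320e-01 -5.59246206e-01 -6.05082329e-04] [-0.55100655 -0.35225385 -0.12615821]
```

View pics/top0.png

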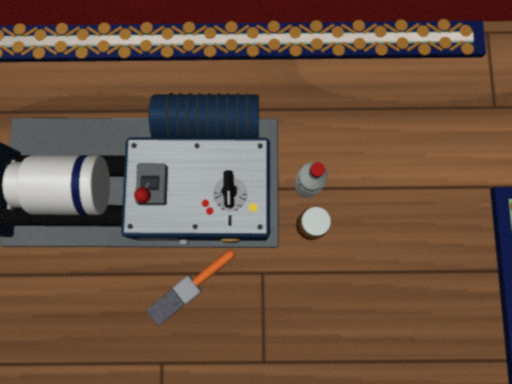

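View pics/scene0.png

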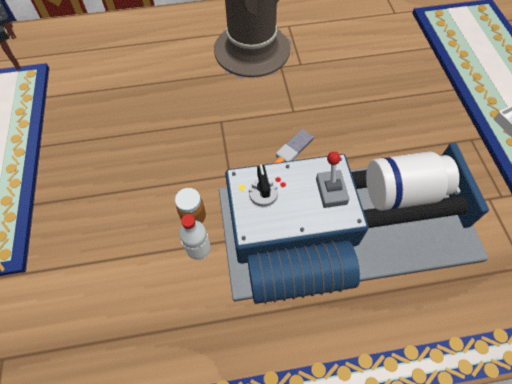

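Top view: the knob is at about (229,190), the yellow dot at (253,207), the neutral bar at (230,220) and the clutch ball at (142,195). The bottle and jar are to the right at about (313,180) and (315,222), and the brush is at (190,285). Next I'll turn these into positions.

```bash
cat > h.py <<'E'
import numpy as np,cv2
def load(f):
    z=np.load(f); return z["p"],z["d"],z["camera_matrix"],z["R"],z["t"]
def ray(K,R,t,uv,z):
    uv=np.atleast_2d(uv).astype(float); d=np.c_[uv,np.ones(len(uv))]@np.linalg.inv(K).T@R; c=-R.T@t
    return c+d*((z-c[2])/d[:,2])[:,None]
def cloud(d,K,R,t):
    v,u=np.indices(d.shape); q=np.stack([u,v,np.ones_like(u)],-1)@np.linalg.inv(K).T*d[...,None]
    return (q-t)@R
def mask(p,name):
    b,g,r=[p[...,i].astype(int) for i in range(3)]
    return {"yellow":(r>150)&(g>130)&(b<110)&(r-b>90),"red":(r>110)&(g<60)&(b<60)}[name]
E
python3 - <<'E'
from h import *
for n in("top","scene"):
    p,d,K,R,t=load(f"pics/{n}0.npz"); X=cloud(d,K,R,t)
    pl=(abs(X[...,2]-.13)<.005)&(d>0)&(X[...,0]>.3)
    pl=cv2.morphologyEx(pl.astype(np.uint8),cv2.MORPH_OPEN,np.ones((3,3)))
    r=cv2.minAreaRect((X[pl>0][:,:2]*1000).astype(np.float32)); print(n,"plate",r, np.median(X[pl>0][:,2]))
    a=np.argwhere(pl>0); lo,hi=a.min(0),a.max(0)
    for c,z in(("yellow",.13),("red",.13)):
        k,l,s,ce=cv2.connectedComponentsWithStats(mask(p,c).astype(np.uint8))
        for i in range(1,k):
            if s[i,4]>8 and lo[0]-30<ce[i][1]<hi[0]+30 and lo[1]-30<ce[i][0]<hi[1]+80:
                print(c,s[i,4],ce[i].round(1),ray(K,R,t,ce[i],z).round(4), np.median(X[l==i],0).round(3))
    k=(X[...,2]>.185)&(X[...,2]<.215)&(d>0); Q=X[k]; 
    if n=="top":
        q=k&(p.max(2)<120); l=cv2.connectedComponentsWithStats(q.astype(np.uint8)); print(l[2][1:],l[3][1:])
        for i in range(1,l[0]):
            if l[2][i,4]>15: print(X[l[1]==i].mean(0).round(4),cv2.minAreaRect((X[l[1]==i][:,:2]*1000).astype(np.float32)),np.median(X[l[1]==i][:,2]))
E
```

```text
top plate ((612.4774169921875, -7.7900848388671875), (257.7270812988281, 249.47256469726562), 89.39592742919922) 0.1304624626546489
yellow 47 [252.6 207.2] [[ 0.5368 -0.107   0.13  ]] [ 0.537 -0.108  0.132]
red 155 [317.3 168.7] [[ 0.6041 -0.2218  0.13  ]] [ 0.599 -0.218  0.15 ]
red 109 [139.9 194.5] [[0.5609 0.0898 0.13  ]] [0.546 0.068 0.217]
red 21 [205. 203.] [[ 0.5449 -0.0242  0.13  ]] [ 0.545 -0.024  0.132]
red 23 [209.2 210.6] [[ 0.5316 -0.0315  0.13  ]] [ 0.531 -0.031  0.132]
[[ 79 171   1   1   1]
 [223 170  11  37 338]
 [ 74 172   3   2   3]
 [ 72 175   7   6  15]
 [ 79 174   1   1   1]
 [ 73 179   1   1   1]
 [ 72 181   1   1   1]
 [ 74 182   3   3   4]
 [136 187  15  16  85]
 [136 188   3   2   3]] [[ 79.         171.        ]
 [227.92011834 187.27810651]
 [ 75.         172.66666667]
 [ 75.26666667 176.86666667]
 [ 79.         174.        ]
 [ 73.         179.        ]
 [ 72.         181.        ]
 [ 75.25       183.25      ]
 [145.11764706 195.15294118]
 [137.         188.66666667]]
[ 0.5603 -0.0675  0.1968] ((560.2542114257812, -67.2283935546875), (57.87429428100586, 16.070531845092773), 1.5279439687728882) 0.1971056364925101
[0.5465 0.062  0.2098] ((548.3201904296875, 63.646934509277344), (17.693553924560547, 29.041423797607422), 72.26447296142578) 0.2115060381535467
scene plate ((612.7882080078125, -7.4612884521484375), (258.18951416015625, 250.96133422851562), 89.40309143066406) 0.13155670050911367
yellow 24 [279.  159.7] [[ 0.4842 -0.019   0.13  ]] [0.413 0.001 0.02 ]
yellow 21 [241.4 187.1] [[ 0.5363 -0.1067  0.13  ]] [ 0.538 -0.107  0.133]
red 87 [333.4 157.8] [[0.4993 0.0945 0.13  ]] [0.554 0.065 0.216]
red 9 [277.7 179.1] [[ 0.5304 -0.031   0.13  ]] [ 0.533 -0.031  0.134]
red 9 [282.7 184.1] [[ 0.5437 -0.0233  0.13  ]] [ 0.545 -0.023  0.132]
```

```bash
cat >> h.py <<'E'
from scipy.spatial.transform import Rotation as Ro
def down(a):  # tool pointing down, jaw axis x at azimuth a
    q=(Ro.from_euler("z",a)*Ro.from_euler("x",np.pi)).as_quat(); return [q[3],q[0],q[1],q[2]]
def snap(robot,name,tag):
    m=robot.camera_model(name); p,d=robot.camera(name); cv2.imwrite(f"pics/{tag}.png",p); np.savez(f"pics/{tag}.npz",p=p,d=d,**m)
E
python3 - <<'E'
from h import *
from station import robot
m=robot.camera_model("wrist"); c=-m["R"].T@m["t"]
w,x,y,z=robot.read_tool_rot(); T=Ro.from_quat([x,y,z,w]).as_matrix()
print("cam in tool",(T.T@(c-robot.read_eef_pos())).round(3),"axes",(T.T@m["R"].T).round(3).tolist(),m["camera_matrix"][0,0])
for s in(1,-1):
  for a in(0,.3,.6,.8,1.05,1.25,1.4):
    r=robot.solve_ik([.56,-.0675,.173],down(s*np.pi/2+a)); print(s,a,None if r is None else np.round(r,2))
E
```

```text
cam in tool [-0.001 -0.074 -0.179] axes [[1.0, 0.0, 0.0], [-0.0, 0.962, 0.273], [-0.0, -0.273, 0.962]] 279.12227593067155
1 0 [ 0.59  0.44 -0.74  1.75  0.33  1.08  1.31]
1 0.3 [ 0.63  0.46 -0.8   1.75  0.36  1.09  1.59]
1 0.6 [ 0.87  0.65 -1.23  1.73  0.65  1.24  1.64]
1 0.8 [ 0.87  0.65 -1.23  1.73  0.65  1.24  1.84]
1 1.05 [ 0.87  0.65 -1.23  1.73  0.65  1.24  2.09]
1 1.25 [ 0.87  0.65 -1.23  1.73  0.65  1.24  2.29]
1 1.4 [ 0.87  0.65 -1.23  1.73  0.65  1.24  2.44]
-1 0 [ 0.29  0.36 -0.32  1.77  0.13  1.03 -1.65]
-1 0.3 [ 0.35  0.37 -0.41  1.76  0.17  1.04 -1.39]
-1 0.6 [ 0.39  0.38 -0.46  1.76  0.19  1.05 -1.11]
-1 0.8 [ 0.42  0.38 -0.49  1.76  0.21  1.05 -0.92]
-1 1.05 [ 0.44  0.39 -0.53  1.76  0.22  1.05 -0.69]
-1 1.25 [ 0.47  0.4  -0.56  1.76  0.24  1.06 -0.5 ]
-1 1.4 [ 0.49  0.4  -0.59  1.76  0.25  1.06 -0.36]
```

Run:
```python
from h import *
from station import robot
az=np.radians(-115); K0=np.array([.56,-.0675]); P=K0+.08*np.array([np.cos(az),np.sin(az)])
robot.grip(.088)
robot.move_ptp([*P,.30],down(az-np.pi/2)); robot.move_linear([*P,.225])
snap(robot,"wrist","w1"); print(robot.read_time(),robot.read_joint_positions())
p,d,K,R,t=load("pics/w1.npz"); q=R@[*K0,.15]+t; u=K@q/q[2]; print(u,q)
x,y=u[:2].astype(int); s=80
c=p[max(0,y-s):y+s,max(0,x-s):x+s]; print(max(0,y-s),max(0,x-s)); cv2.imwrite("pics/w1c.png",cv2.resize(c,None,fx=3.7,fy=3.7,interpolation=cv2.INTER_CUBIC))
```

```text
3.2167 [ 1.02788813  0.50913334 -1.18391161  1.71422051  0.49453702  1.25766227
  2.43494053]
[257.54003001 266.63774159   1.        ] [-0.0006833   0.07930309  0.28736849]
186 177
```

View pics/w1c.png

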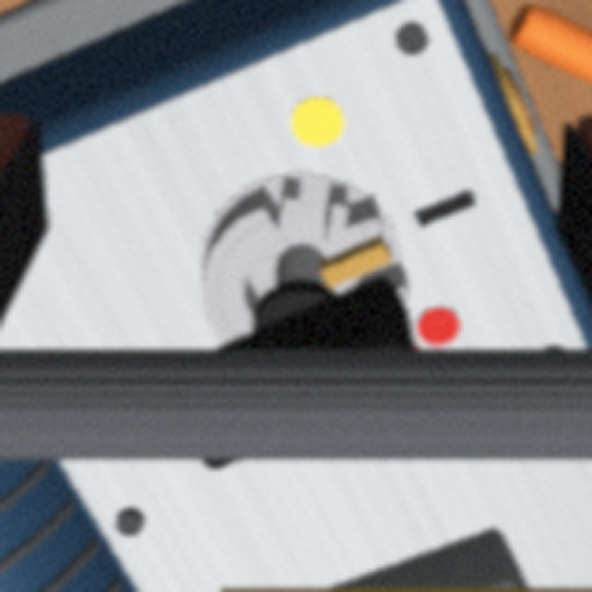

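The crop shows the yellow dot at (318,122), the neutral bar at (445,207) and the brass key at (358,262). There is a gap in the collar near (300,195), facing the dot. I'll unwrap the collar height by azimuth from the depth image.

Run:
```python
from h import *
p,d,K,R,t=load("pics/w1.npz"); X=cloud(d,K,R,t)
k,l,s,ce=cv2.connectedComponentsWithStats(mask(p,"yellow").astype(np.uint8))
i=1+np.argmax(s[1:,4]); print("dot",s[i,4],ce[i],ray(K,R,t,ce[i],.13))
# black-bar mark
g=p.max(2); print("plate z",np.median(X[(abs(X[...,2]-.13)<.006)][:,2]))
C=np.array([.560,-.0675]); v=X[...,:2]-C; r=np.hypot(*np.moveaxis(v,-1,0)); a=np.degrees(np.arctan2(v[...,1],v[...,0]))-180; a=a%360  # ccw from -x
for r0,r1 in((13,19),(19,25),(25,29)):
  print(r0,r1)
  print([(b,int(1000*np.median(X[...,2][m])*10-1300)/10,int(m.sum()),int(g[m].mean())) for b in range(-30,130,5) for m in[(d>0)&(r>r0/1e3)&(r<r1/1e3)&(abs((a-b+180)%360-180)<2.5)&(X[...,2]<.165)] if m.any()])
# zoomed crop
c=p[222:262,222:298]; cv2.imwrite("pics/w1z.png",cv2.resize(c,None,fx=10,fy=10,interpolation=cv2.INTER_CUBIC))
hh=np.clip((X[222:262,222:298,2]-.125)/.035*255,0,255).astype(np.uint8); cv2.imwrite("pics/w1d.png",np.vstack([cv2.resize(c,None,fx=7.5,fy=7.5,interpolation=cv2.INTER_CUBIC),cv2.applyColorMap(cv2.resize(hh,None,fx=7.5,fy=7.5,interpolation=cv2.INTER_NEAREST),cv2.COLORMAP_JET)]))
```

```text
dot 3866 [122.41153647  60.78323849] [[ 0.58709751 -0.29852015  0.13      ]]
plate z 0.13042604536055252
13 19
[(-10, 14.2, 5, 206), (-5, 14.5, 6, 211), (0, 13.9, 13, 196), (5, 14.5, 8, 203), (10, 12.4, 17, 136), (15, 12.7, 1, 103), (20, 30.8, 1, 152), (25, 33.7, 1, 56), (30, 24.5, 2, 137), (35, 14.3, 7, 151), (40, 10.3, 11, 170), (45, 1.3, 7, 200), (50, 1.0, 6, 205), (55, 1.1, 9, 185), (60, 1.2, 5, 204), (65, 1.4, 6, 203), (70, 15.0, 2, 205), (75, 15.5, 3, 143), (80, 14.5, 4, 158), (85, 15.3, 3, 202), (90, 15.0, 4, 204), (95, 15.6, 5, 205), (100, 15.2, 5, 205), (105, 15.7, 4, 205), (110, 14.8, 4, 204), (115, 15.4, 3, 204), (120, 15.1, 5, 205), (125, 15.4, 3, 205)]
19 25
[(-30, 2.4, 8, 122), (-25, 3.3, 5, 118), (-10, 14.0, 1, 193), (-5, 14.4, 10, 202), (0, 14.0, 13, 200), (5, 13.9, 13, 171), (10, 11.9, 12, 133), (20, 15.5, 4, 201), (25, 14.9, 10, 203), (30, 14.6, 16, 173), (35, 14.8, 10, 198), (40, 14.6, 13, 175), (45, 1.5, 7, 171), (50, 1.5, 10, 200), (55, 0.6, 7, 202), (60, 1.7, 10, 200), (65, 1.5, 7, 190), (70, 15.0, 10, 203), (75, 15.4, 12, 193), (80, 6.5, 14, 167), (85, 12.5, 24, 150), (90, 14.7, 7, 203), (95, 14.9, 11, 204), (100, 15.6, 10, 204), (105, 15.4, 9, 204), (110, 14.9, 11, 204), (115, 15.2, 8, 204), (120, 15.2, 11, 203), (125, 15.2, 10, 203)]
25 29
[(-30, 4.1, 1, 73), (-25, 5.2, 21, 112), (-20, 1.5, 4, 190), (-15, 0.9, 2, 194), (-10, 0.7, 5, 194), (-5, 11.1, 8, 194), (0, 13.4, 11, 193), (5, 12.0, 16, 162), (10, 12.9, 3, 163), (15, 15.2, 3, 193), (20, 15.2, 9, 199), (25, 10.2, 29, 132), (30, 1.9, 15, 145), (35, 14.7, 6, 178), (40, 14.8, 12, 175), (45, 7.4, 24, 133), (50, 1.6, 6, 194), (55, 1.2, 9, 201), (60, 1.2, 6, 200), (65, 7.7, 13, 164), (70, 12.2, 19, 144), (75, 5.6, 10, 167), (80, 1.1, 9, 196), (85, 6.9, 20, 140), (90, 11.7, 20, 136), (95, 10.5, 17, 137), (100, 10.0, 22, 140), (105, 9.6, 16, 142), (110, 9.9, 19, 150), (115, 10.1, 17, 149), (120, 10.2, 8, 145), (125, 11.9, 16, 165)]
```

View pics/w1d.png

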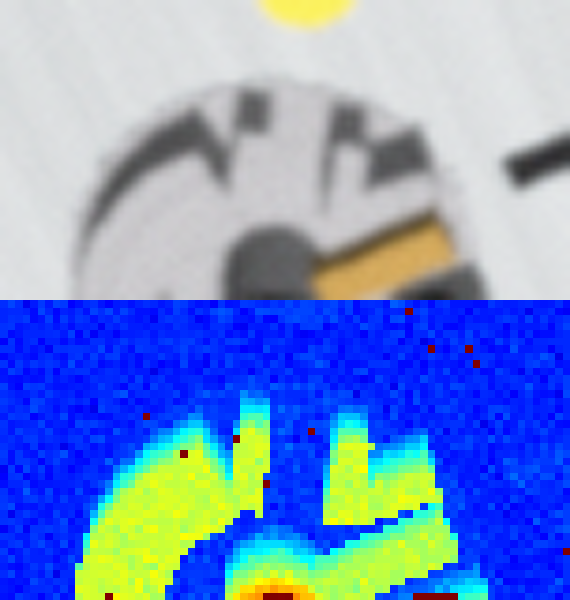

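Run:
```python
from h import *
p,d,K,R,t=load("pics/w1.npz"); X=cloud(d,K,R,t)
up=lambda P,z:None
# collar top outline -> centre check: fit circle to outer top edge on left side
m=((X[...,2]>.1425)&(X[...,2]<.1475)&(np.hypot(X[...,0]-.56,X[...,1]+.0675)<.034)&(p.min(2)>165)).astype(np.uint8); m=cv2.morphologyEx(m,cv2.MORPH_OPEN,np.ones((2,2)))
v,u=np.nonzero(m); T=ray(K,R,t,np.c_[u,v],.145)[:,:2]
from scipy.optimize import least_squares
a0=np.degrees(np.arctan2(*(T-[.56,-.0675]).T[::-1]))%360
out=[]
for b in range(0,360,4):
    q=T[(a0>=b)&(a0<b+4)]; rr=np.hypot(*(q-[.56,-.0675]).T) if len(q) else []
    if len(q) and rr.max()>.027: out.append(q[np.argmax(rr)])
out=np.array(out); s=least_squares(lambda c:np.hypot(*(out-c).T)-.0295,[.56,-.0675],loss="soft_l1",f_scale=.0005); print("centre",s.x,len(out),np.abs(s.fun).max())
k,l,st,ce=cv2.connectedComponentsWithStats(mask(p,"yellow").astype(np.uint8))
for i in range(1,k):
    if st[i,4]>80:
        P=ray(K,R,t,ce[i],.13)[0,:2]; print("dot",st[i,4],P.round(4),[np.degrees(np.arctan2(*(P-c)[::-1]))%360-180 for c in(s.x,[.56,-.0675])])
for C in(s.x,np.array([.56,-.0675])):
  for r0 in(14,17,20,23,26):
    V=X[...,:2]-C; r=np.hypot(V[...,0],V[...,1])*1e3; a=np.degrees(np.arctan2(V[...,1],V[...,0]))%360-180
    z=X[...,2]-.13; b=(r>r0)&(r<r0+3)&(d>0)
    f=a[b&(z<.004)&(a>38)&(a<72)]; tp=a[b&(z>.0125)&(z<.017)]
    print(r0,"floor",f.min().round(1),f.max().round(1),"top",tp[(tp<f.mean())].max().round(1),tp[tp>f.mean()].min().round(1))
```

```text
centre [ 0.55843396 -0.06379146] 9 0.0019643541800443177
dot 98 [ 0.6443 -0.364 ] [np.float64(105.96097199479976), np.float64(105.8706678432668)]
dot 3866 [ 0.5871 -0.2985] [np.float64(96.96212010391707), np.float64(96.68994048233367)]
dot 964 [ 0.6154 -0.2954] [np.float64(103.81643896787836), np.float64(103.66127447287533)]
dot 148 [ 0.6482 -0.3077] [np.float64(110.20266794353995), np.float64(110.1603593146728)]
dot 1065 [ 0.7364 -0.2447] [np.float64(134.5385329184665), np.float64(134.87882592981214)]
dot 198 [ 0.5781 -0.1826] [np.float64(99.39295181143115), np.float64(98.93086319052094)]
dot 251 [ 0.6173 -0.1915] [np.float64(114.76152331345673), np.float64(114.8165583485465)]
dot 87 [ 0.5981 -0.186 ] [np.float64(108.00354867098366), np.float64(107.84561294742048)]
dot 429 [ 0.4524 -0.0819] [np.float64(9.69475672546227), np.float64(7.626149686707038)]
dot 103 [ 0.5364 -0.1066] [np.float64(62.754903773139574), np.float64(58.871455777663925)]
dot 184 [ 0.7726 -0.2021] [np.float64(147.1462394069759), np.float64(147.66219047379786)]
dot 127 [ 0.7997 -0.2006] [np.float64(150.44717144363716), np.float64(150.95995847974086)]
dot 89 [ 0.7727 -0.0889] [np.float64(173.30475244541122), np.float64(174.2431120086344)]Traceback (most recent call last):
  File "<stdin>", line 23, in <module>
    return umr_minimum(a, axis, None, out, keepdims, initial, where)
ValueError: zero-size array to reduction operation minimum which has no identity
```

Run:
```python
from h import *
p,d,K,R,t=load("pics/w1.npz"); X=cloud(d,K,R,t)
V=X[...,:2]-np.array([.56,-.0675]); r=np.hypot(V[...,0],V[...,1])*1e3; a=np.degrees(np.arctan2(V[...,1],V[...,0]))%360-180; z=X[...,2]-.1304
for r0 in(12,15,18,21,24,27):
    b=(r>r0)&(r<r0+3)&(d>0)
    f=a[b&(z<.005)&(a>36)&(a<74)]
    tp=a[b&(z>.0115)&(z<.017)]; l=tp[(tp<54)&(tp>30)]; h=tp[(tp>54)&(tp<85)]
    print(r0,len(f),np.sort(f)[[0,1,-2,-1]].round(1) if len(f)>3 else f,np.sort(l)[-3:].round(1),np.sort(h)[:3].round(1))
print("collar z",np.median(X[...,2][(r>16)&(r<28)&(a>95)&(a<130)&(z>.012)]))
```

```text
12 18 [36.8 37.2 63.1 67.8] [] []
15 19 [40.3 42.  63.5 67.3] [38.5 39.6] [70.1 70.7 73.6]
18 25 [41.4 41.5 63.7 63.7] [38.6 39.4 40.2] [69.4 69.5 69.7]
21 15 [44.2 45.3 63.8 63.9] [41.7 42.2 43.6] [66.3 68.9 68.9]
24 25 [45.3 45.6 64.  64. ] [44.  44.8 45.3] [66.2 66.3 66.3]
27 46 [38.  38.5 72.3 72.4] [43.5 44.9 45.2] [66.1 66.1 66.1]
collar z 0.14520961934900037
```

Run:
```python
from h import *
from station import robot
C=[.560,-.0675]; q=down(-np.pi/2)
P=robot.read_eef_pos(); robot.move_linear([P[0],P[1],.30],rate=.2)
robot.move_ptp([*C,.30],q); robot.grip(.045); robot.move_linear([*C,.174],rate=.12,stop_force=8)
print(robot.read_eef_pos(),robot.read_contact_force())
print("grip",robot.grip(.0,squeeze=25),robot.read_gripper_width())
robot.hold(.2); f0=robot.read_contact_force(); P0=np.array(robot.read_eef_pos()); print(P0,f0,robot.read_moment(),robot.read_time())
for i in range(1,11):
    s=robot.move_linear([P0[0],P0[1],P0[2]+.001*i],rate=.004,stop_force=6 if i==1 else 2.5)
    e=np.array(robot.read_eef_pos())-P0; f=np.array(robot.read_contact_force())-f0
    print(i,s,(e*1e3).round(2),f.round(2))
    if s or f[2]<-9: break
print(robot.read_gripper_width(),robot.read_moment(),robot.read_time())
```

```text
[ 0.56042039 -0.06772553  0.17465584] [ 0.58437562  0.21687674 -0.70093322]
grip False 0.015525542880863292
[ 0.56015755 -0.0673884   0.17416399] [-0.34334074  0.82511807  2.50163379] [ 0.33397516  0.09921106 -0.02437558] 9.5167
1 True [-0.09  0.12 -0.01] [ 1.47 -1.46  0.09]
0.01613680066889578 [-0.03341998 -0.15858373  0.03410588] 9.7583
```

The stop fired with no real load, so it was probably a transient. I'll retry with averaged force readings.

```bash
cat >> h.py <<'E'
def force(robot,n=12):
    o=[]
    for _ in range(n): o.append(np.r_[robot.read_contact_force(),robot.read_moment()]); robot.hold(.01)
    return np.mean(o,0),np.std(o,0)
E
python3 - <<'E'
from h import *
from station import robot
P0=np.array([.5602,-.0674,.1742]); print(force(robot)[0].round(2),force(robot)[1].round(2),robot.read_eef_pos())
f0=force(robot)[0]
for i in range(1,9):
    s=robot.move_linear([P0[0],P0[1],P0[2]+.001*i],rate=.003,stop_force=8)
    f,sd=force(robot); e=np.array(robot.read_eef_pos())-P0
    print(i,s,(e*1e3).round(2),(f-f0).round(2),sd[2].round(2))
    if f[2]-f0[2]<-8: break
print(robot.read_gripper_width(),robot.read_time())
E
```

```text
[ 0.6  -0.18  2.66 -0.06 -0.17 -0.01] [0.66 0.37 0.49 0.02 0.02 0.03] [ 0.56003766 -0.06723133  0.17415084]
1 True [-0.19  0.04 -0.04] [-0.34  0.89 -1.76  0.15  0.07 -0.01] 0.47
2 False [-0.22  0.11  1.9 ] [ 0.06  0.85 -9.37  0.12 -0.02  0.  ] 0.42
0.015963888279508242 11.4417
```

Run:
```python
from h import *
from station import robot
P0=np.array([.5602,-.0674,.1742]); print(force(robot)[0].round(2))
for i in range(3,11):
    s=robot.move_linear([P0[0],P0[1],P0[2]+.001*i],rate=.003,stop_force=5)
    f,sd=force(robot,8); e=np.array(robot.read_eef_pos())-P0
    print(i,s,(e*1e3).round(2),f.round(2))
    if f[2]<-10: break
print(robot.read_gripper_width(),robot.read_time())
```

```text
[ 1.07 -0.11 -5.96 -0.01 -0.22 -0.02]
3 False [-0.11  0.02  3.  ] [ 0.22  0.14 -5.52  0.08 -0.04 -0.01]
4 False [-0.06  0.03  4.01] [-0.36  0.56 -5.75  0.13  0.04 -0.  ]
5 False [-0.02  0.04  5.02] [-0.39  0.71 -5.87  0.16  0.11 -0.03]
6 False [-0.03 -0.    6.02] [-0.38  0.94 -5.89  0.19  0.14 -0.  ]
7 False [0.01 0.03 7.03] [-0.54  0.73 -5.73  0.2   0.16 -0.02]
8 False [-0.   -0.02  8.04] [-0.57  0.96 -6.38  0.23  0.17 -0.02]
9 False [-0.12  0.03  8.8 ] [  0.11   0.55 -10.25   0.14  -0.04  -0.04]
0.01594427261490614 15.3917
```

Force rises sharply past 8.3 mm, so that's the stop. I'll back off 1 mm and turn.

Run:
```python
from h import *
from station import robot
P=[.5601,-.0674,.1742+.0073]
robot.move_linear(P,rate=.003); print(force(robot)[0].round(2))
for th in [3,8]+list(range(14,51,6))+[55]:
    t0=robot.read_time(); robot.move_linear(P,rate=.05,rotation=down(-np.pi/2+np.radians(th)))
    f,_=force(robot,5); print(th,round(robot.read_time()-t0,2),f.round(2),((np.array(robot.read_eef_pos())-P)*1e3).round(2))
    if abs(f[5])>.3 or abs(f[2])>11: print("ABORT"); break
print(robot.read_gripper_width(),robot.read_time())
```

```text
[-0.7   0.71 -6.26  0.26  0.14 -0.03]
3 0.29 [-0.99  1.08 -5.75  0.18  0.19  0.01] [-0.08 -0.08  0.04]
8 0.29 [-1.16  0.93 -6.5   0.08  0.2   0.02] [-0.06 -0.12  0.03]
14 0.3 [-1.24  0.05 -6.27 -0.02  0.2   0.05] [-0.02 -0.19  0.05]
20 0.3 [-0.61 -0.66 -6.43 -0.15  0.17  0.  ] [-0.02 -0.21  0.04]
26 0.3 [-0.69 -1.06 -6.01 -0.3   0.13  0.  ] [ 0.04 -0.27  0.06]
32 0.3 [-0.37 -1.7  -6.24 -0.47  0.06  0.04] [ 0.08 -0.27  0.07]
38 0.3 [-0.2  -1.9  -5.49 -0.55 -0.06  0.02] [ 0.18 -0.21  0.1 ]
44 0.3 [-0.02 -2.61 -6.02 -0.67 -0.14  0.03] [ 0.17 -0.21  0.09]
50 0.3 [ 1.25 -3.47 -6.13 -0.8  -0.33  0.01] [ 0.21 -0.22  0.12]
55 0.29 [ 1.4  -3.24 -6.13 -0.91 -0.47  0.03] [ 0.22 -0.22  0.11]
0.0156363052381491 19.1833
```

Run:
```python
from h import *
from station import robot
P=np.array([.5601,-.0674,.1742]); ok=True
for h in [.006,.005,.004,.003,.002,.001,.0005]:
    s=robot.move_linear(P+[0,0,h],rate=.004,stop_force=5)
    f,_=force(robot,5); e=np.array(robot.read_eef_pos())-P; print(h,s,(e*1e3).round(2),f.round(2))
    if f[2]>-2.5 : print("blocked?"); ok=h<.0015; break
if ok:
    robot.grip(.035); robot.hold(.3); print(robot.read_gripper_width(),force(robot)[0].round(2))
    e=robot.read_eef_pos(); robot.move_linear([e[0],e[1],.30],rate=.15); snap(robot,"top","t2"); snap(robot,"wrist","w2")
print(robot.read_time())
```

```text
0.006 False [ 0.13 -0.14  6.02] [ 2.19 -4.31 -6.54 -1.06 -0.65 -0.03]
0.005 False [ 0.1  -0.12  4.97] [ 2.23 -4.69 -6.39 -1.13 -0.69 -0.05]
0.004 False [ 0.11 -0.11  3.99] [ 2.58 -4.75 -6.04 -1.13 -0.69 -0.03]
0.003 False [ 0.14 -0.1   3.02] [ 2.49 -4.64 -5.97 -1.14 -0.68 -0.  ]
0.002 False [ 0.12 -0.09  1.99] [ 2.49 -5.05 -5.68 -1.15 -0.69 -0.05]
0.001 False [ 0.12 -0.08  0.99] [ 2.31 -4.75 -5.56 -1.15 -0.67 -0.04]
0.0005 False [ 0.13 -0.08  0.51] [ 2.52 -4.64 -5.59 -1.16 -0.68 -0.05]
0.03509050504591536 [-0.03  0.14 -0.01 -0.04 -0.03  0.  ]
24.2333
```

Run:
```python
from h import *
from station import robot
robot.move_ptp([.50,.067,.30],down(-np.pi/2)); robot.grip(0); snap(robot,"top","t3"); snap(robot,"scene","s3"); print(robot.read_time(),robot.read_gripper_width())
for n,f in(("top","t3"),("scene","s3")):
    p,d,K,R,t=load(f"pics/{f}.npz"); X=cloud(d,K,R,t)
    m=(d>0)&(np.hypot(X[...,0]-.56,X[...,1]+.0675)<.036)&(X[...,2]>.185)&(X[...,2]<.22)
    Q=X[m]; print(n,m.sum(),np.median(Q[:,2]).round(4),cv2.minAreaRect((Q[:,:2]*1000).astype(np.float32)))
    p0,d0,*_=load(f"pics/{n}0.npz"); X0=cloud(d0,K,R,t); m=(np.hypot(X0[...,0]-.56,X0[...,1]+.0675)<.036)&(X0[...,2]>.185)&(X0[...,2]<.22); print(" before",np.median(X0[m][:,2]).round(4))
    if n=="top": c=p[130:240,110:280]
    else: c=p[130:240,200:370]
    cv2.imwrite(f"pics/{f}c.png",cv2.resize(c,None,fx=4,fy=4,interpolation=cv2.INTER_CUBIC))
```

```text
26.1417 0.0005853343809700505
top 370 0.1971 ((560.437255859375, -67.19055938720703), (58.113338470458984, 16.440383911132812), 54.094669342041016)
 before 0.1971
scene 316 0.1978 ((561.54736328125, -66.28556823730469), (56.55032730102539, 16.399267196655273), 53.53232955932617)
 before 0.1984
```

View pics/t3c.png

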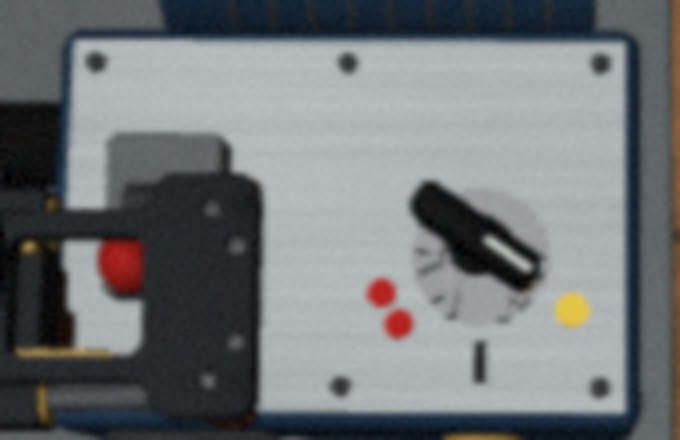

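The knob's white pointer line faces the yellow dot. It measures 54° and its height is back to the starting value, so it is home. Next is the clutch.

Run:
```python
from h import *
from station import robot
y=.067; z=.203
robot.move_linear([.505,y,.30]); robot.move_linear([.505,y,z],rate=.12,stop_force=8)
f0=force(robot)[0]; print(robot.read_eef_pos(),f0.round(1))
for x in (.52,.53,.54,.55,.56,.57,.58,.585,.59):
    robot.move_linear([x,y,z],rate=.04); f,_=force(robot,6); print(x,robot.read_eef_pos()[0].round(4),(f-f0)[:3].round(2))
    if f[0]-f0[0]<-7: break
robot.move_linear([.52,y,z],rate=.1); robot.move_linear([.52,y,.30],rate=.15)
robot.move_ptp([.40,-.3,.35],down(-np.pi/2)); snap(robot,"top","t4"); snap(robot,"scene","s4"); print(robot.read_time())
p,d,K,R,t=load("pics/t4.npz"); X=cloud(d,K,R,t)
m=(d>0)&(np.hypot(X[...,0]-.56,X[...,1]+.0675)<.036)&(X[...,2]>.185)&(X[...,2]<.22)
Q=X[m]; print(m.sum(),np.median(Q[:,2]).round(4),cv2.minAreaRect((Q[:,:2]*1000).astype(np.float32)))
m=mask(p,"red")&(abs(X[...,1]-.067)<.02)&(X[...,2]>.18); print("ball",np.median(X[m],0))
```

```text
[0.50552514 0.06702815 0.20371875] [ 0.   0.1  0.2  0.   0.  -0. ]
0.52 0.5199 [ 0.03 -0.09 -0.54]
0.53 0.53 [ 0.19 -0.36 -0.13]
0.54 0.54 [-0.3  -0.2   0.08]
0.55 0.55 [ 0.2   0.04 -0.09]
0.56 0.56 [ 0.24  0.13 -0.22]
0.57 0.57 [-0.07 -0.32 -0.46]
0.58 0.58 [-0.58  0.07 -0.2 ]
0.585 0.5851 [-0.21 -0.37 -0.22]
0.59 0.59 [-0.38 -0.07 -0.22]
34.575
369 0.1971 ((560.379150390625, -67.32792663574219), (57.87383270263672, 16.23688507080078), 54.58234405517578)
ball [0.54624566 0.067847   0.21738008]
```

View pics/t4.png

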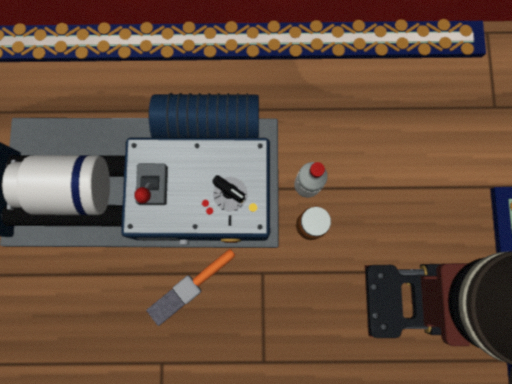

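View pics/s4.png

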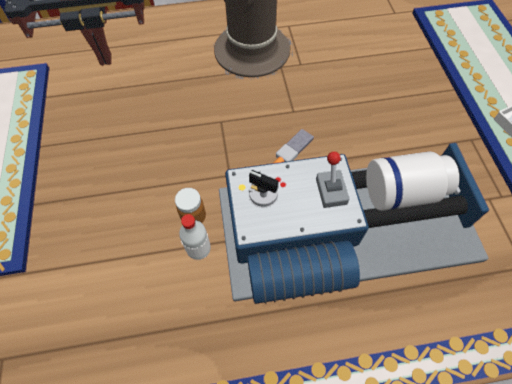

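The knob is still home, but the ball sits at the same spot, about (333,158) in the scene view, so the lever wasn't left over. I'll repeat the stroke with the scene camera watching.

Run:
```python
from h import *
from station import robot
y=.067; z=.203
robot.move_ptp([.505,y,.27],down(-np.pi/2)); robot.move_linear([.505,y,z],rate=.12)
im=[]
for x in (.505,.55,.585):
    robot.move_linear([x,y,z],rate=.08); snap(robot,"scene",f"s5_{int(x*1000)}")
    p,d,K,R,t=load(f"pics/s5_{int(x*1000)}.npz"); X=cloud(d,K,R,t)
    m=mask(p,"red")&(abs(X[...,1]-.067)<.03)&(X[...,2]>.18)&(X[...,2]<.24); print(x,robot.read_eef_pos(),m.sum(),np.median(X[m],0) if m.any() else 0,force(robot,6)[0].round(2))
    im.append(cv2.resize(p[90:220,270:400],None,fx=2,fy=2,interpolation=cv2.INTER_CUBIC))
cv2.imwrite("pics/s5.png",np.hstack(im)); print(robot.read_time())
```

```text
0.505 [0.50524547 0.06716789 0.20341769] 87 [0.55376707 0.06501648 0.21567217] [-0.01 -0.19  0.48  0.04  0.01  0.02]
0.55 [0.54952507 0.06678812 0.20288943] 45 [0.55745108 0.06496088 0.2131459 ] [ 0.13  0.11 -0.15  0.01  0.01  0.01]
0.585 [0.58458442 0.06673243 0.20285827] 27 [0.55538805 0.06222388 0.2145801 ] [-0.14  0.22  0.03  0.04  0.01  0.  ]
38.5917
```

View pics/s5.png

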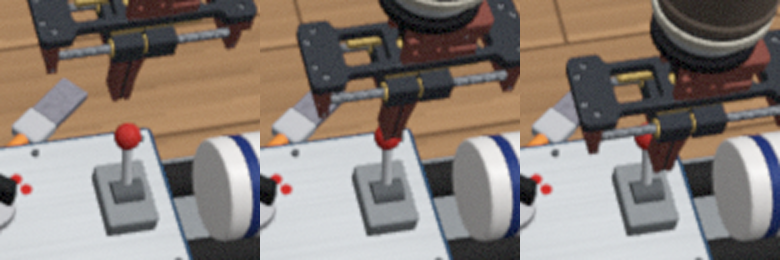

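Run:
```python
from h import *
for x in(.505,.55,.585):
    p,d,K,R,t=load(f"pics/s5_{int(x*1000)}.npz"); X=cloud(d,K,R,t)
    m=(d>0)&(abs(X[...,0]-x)<.018)&(abs(X[...,1]-.067)<.03)&(X[...,2]>.165)&(X[...,2]<.26)&(p[...,2]<110)
    Q=X[m]; print(x,m.sum())
    for z in np.arange(.17,.26,.01):
        q=Q[abs(Q[:,2]-z)<.005]
        if len(q)>2: print("  z",z.round(3),len(q),"x",q[:,0].min().round(4),q[:,0].max().round(4),"y",q[:,1].min().round(4),q[:,1].max().round(4))
    for P in([x,.067,.195],[.546,.067,.207]):
        c=R@P+t; print(" proj",(K@c/c[2])[:2].round(1))
    r=mask(p,"red")&(X[...,2]>.18)&(X[...,2]<.24)&(abs(X[...,1]-.067)<.03); v,u=np.nonzero(r); print(" ball px",u.min(),u.max(),v.min(),v.max())
```

```text
0.505 167
  z 0.22 9 x 0.4962 0.5161 y 0.0591 0.0736
  z 0.23 46 x 0.4942 0.5178 y 0.0582 0.076
  z 0.24 50 x 0.4943 0.5174 y 0.0583 0.0767
  z 0.25 39 x 0.4989 0.5175 y 0.0573 0.0764
 proj [325.9 143.4]
 proj [332.4 157.2]
 ball px 328 339 152 163
0.55 196
  z 0.18 5 x 0.5613 0.5663 y 0.0637 0.0641
  z 0.2 7 x 0.5563 0.5593 y 0.0601 0.067
  z 0.21 12 x 0.5509 0.5599 y 0.0566 0.0641
  z 0.22 12 x 0.5472 0.5609 y 0.0586 0.0748
  z 0.23 44 x 0.5387 0.5614 y 0.0578 0.0747
  z 0.24 50 x 0.5377 0.5622 y 0.0576 0.0762
  z 0.25 39 x 0.5445 0.5619 y 0.0565 0.0748
 proj [331.9 162.5]
 proj [332.4 157.2]
 ball px 328 339 154 163
0.585 227
  z 0.17 57 x 0.5685 0.5852 y 0.0529 0.0814
  z 0.22 8 x 0.5781 0.5954 y 0.0584 0.0748
  z 0.23 44 x 0.5729 0.5965 y 0.0574 0.0743
  z 0.24 53 x 0.5746 0.5973 y 0.0576 0.0762
  z 0.25 44 x 0.578 0.5965 y 0.057 0.0753
 proj [336.8 178.1]
 proj [332.4 157.2]
 ball px 329 335 157 162
```

The depth image shows the shut fingertips at z≈0.217. That is higher than the nominal TCP−8 mm, so they skimmed over the ball. I'll repeat the stroke about 20 mm lower.

Run:
```python
from h import *
from station import robot
y=.067; z=.183
robot.move_linear([.585,y,.26],rate=.15); robot.move_linear([.505,y,.26],rate=.15); robot.move_linear([.505,y,z],rate=.12,stop_force=8)
f0=force(robot,6)[0]
for x in (.525,.54,.555,.57,.58,.585,.59,.594):
    robot.move_linear([x,y,z],rate=.05); f,_=force(robot,5); print(x,(f-f0)[:3].round(2))
    if f[0]-f0[0]<-6: break
robot.move_linear([.505,y,z],rate=.1); robot.move_linear([.505,y,.30],rate=.15)
robot.move_ptp([.40,-.3,.35],down(-np.pi/2)); snap(robot,"top","t6"); print(robot.read_time())
p,d,K,R,t=load("pics/t6.npz"); X=cloud(d,K,R,t)
m=(d>0)&(np.hypot(X[...,0]-.56,X[...,1]+.0675)<.036)&(X[...,2]>.185)&(X[...,2]<.22)
Q=X[m]; print(np.median(Q[:,2]).round(4),cv2.minAreaRect((Q[:,:2]*1000).astype(np.float32)))
m=mask(p,"red")&(abs(X[...,1]-.067)<.02)&(X[...,2]>.18); print("ball",np.median(X[m],0))
```

```text
0.525 [-0.84 -0.27 -0.05]
0.54 [-0.47 -0.22 -0.18]
0.555 [-0.71 -0.15  0.2 ]
0.57 [-0.74 -0.4  -0.21]
0.58 [-0.26 -0.63 -0.11]
0.585 [-6.49 -0.16  2.87]
46.7667
0.1972 ((560.4232177734375, -67.20901489257812), (58.45021438598633, 16.195444107055664), 54.71885681152344)
ball [0.60537573 0.06692789 0.21719193]
```

View pics/t6.png

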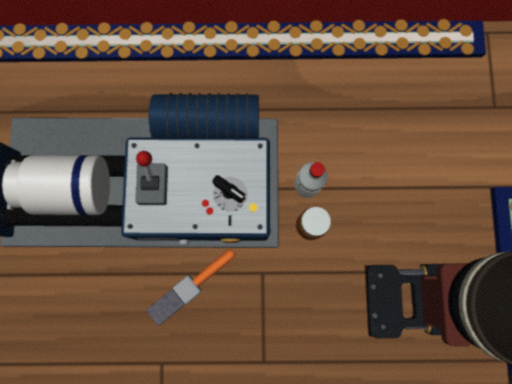

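The ball has moved from x=0.546 to 0.605, the full 59 mm of a 1.0 rad throw. The knob is still home at about 55°, and the bottle, jar and brush are where they were.

```bash
python3 -c "
from station import robot
robot.hold(.2); print(robot.sign_off(), robot.read_time())"
```

```text
the job is handed in; nothing more can be done
the job is handed in; nothing more can be done
```

The jar mill is in slow gear with the clutch thrown, and I handed the job in at about 47 s of the 72 s allowed. The sign-off gives no verdict, so the results below are my own last checks.

- **Selector:** I found the slow notch at about 55° in the wrist camera's depth image. I pulled the knob up until the force rose at its stop (about 8.3 mm). The total pull peaked at about 10 N, including the 6 N spring load. I backed off 1 mm, turned to 55°, lowered it into the notch and let go. The last picture shows it at 54.7° (0.95 rad), with its top at the same height as at the start.
- **Clutch:** The lever went over with the knob already home. The push ended at about 6.5 N on the end stop. The ball moved 59 mm, which matches the full 1.0 rad.
- **Surroundings:** By eye, the paint jar, glue bottle and brush look unmoved in the last top picture; I did not measure their positions. The arm is parked clear of everything.

**What went wrong on the way:**
- **First two clutch strokes:** both missed. When shut, the fingertips sit about 20 mm higher than the nominal figure and passed over the ball. I measured this in the depth image and repeated the stroke 20 mm lower.
- **First lift attempts:** two early force stops during the lift were false triggers with no real load.
- **Collar circle fit:** one attempt to fit the collar's outline disagreed with the knob centre by about 4 mm. I dropped it and used the knob centre.

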